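# Blow off the turned ball and lay it in the crock

## Task

Squeeze the trigger of the clamped air gun fully in for about a second to blow the dust off the wooden ball while it sits in its cradle, and let the trigger spring back. Then lift the ball out and lower it gently into the deep round crock, holding it until it is at or just above the bottom: its soft wood dents if it is dropped, knocked or pressed hard. Leave it lying in the crock, and do not disturb the shallow bowl, mallet, sharpening stone or gouge, or push the crock about.

Things in the scene. Friction and masses are not known exactly. Their poses are not given: they have to be found in the camera images.
- station: Fixed dusting station: plywood base 100 (x) x 280 (y) x 12 mm, origin centre of underside. On its +y half an air gun is clamped upside down: aluminium barrel 32 mm thick along y at height 75 mm, nozzle to -y, tip at y -28 mm; black grip 24 (x) x 28 (y) mm rising at y +80 mm to height 175 mm, steel trigger on its -y side. At y -85 mm a wooden cradle cup (44 mm wide, top at 54 mm) holds the ball
- squeeze_point (a point): Station point (0, 73, 145) mm, station axes: midway between the outer faces of grip and trigger when fully squeezed (faces then 42 mm apart along y: y 52 and 94; at rest 57 mm apart, the trigger's face farther out at y 37). Pinch grip and trigger together here from above, fingers closing along the station's y; the grip's top is 30 mm higher, the trigger's 20 mm
- trigger_pad (a point): Point on the trigger's outer (-y) face, 60 mm above its hinge. The trigger is a steel bar 16 mm wide, 8 mm thick, 82 mm long, hinged at its foot at station (0, 56, 85) mm; at rest its top leans away from the grip
- trigger (a joint): Trigger angle in rad: 0 released, 0.25 fully squeezed towards the grip; a spring returns it; about 3 to 8 N at the pad
- ball: Plain pale wooden ball, 54 mm diameter, about 55 g, starts in the cradle; its origin is a point on its surface that turns with it, use ball_center
- ball_center (a point): Centre of the ball (75 mm above the bench at the start)
- cradle_seat (a point): Fixed point of the station at (0, -85, 75) mm: where the ball's centre lies in the cradle
- crock: Deep round off-white stoneware crock, standing loose, about 1.4 kg: 164 mm outer diameter, 106 mm tall, walls 6 mm, inner diameter 152 mm; origin at the centre of its underside, z up. On its bottom lies a grey cushioned disc, top 22 mm above the origin, that yields up to 10 mm (about 1.4 N per mm). A ball lying in it has its centre 49 mm above the origin
- crock_floor (a point): Centre of the top of the crock's cushioned floor, 22 mm above its origin
- crock_rim (a point): Centre of the crock's mouth, 106 mm above its origin
- bowl: Shallow dark wooden bowl, 150 mm diameter, 42 mm tall, origin at the centre of its underside; not to be used
- mallet: Carver's round mallet standing on its head: head 92 mm diameter, 105 mm tall, handle up to 218 mm; origin at the centre of its underside; bystander
- stone: Grey sharpening stone 45 x 120 x 25 mm, origin at the centre of its underside; bystander
- gouge: Carving gouge lying along its x axis, 240 mm long, 30 mm thick handle of pale wood; origin on the bench below its middle; bystander
Things that resemble listed ones, but are neither listed nor needed, are in the scene too. Of the things shaped like the ball, the wooden one is meant. Several things look just like the crock: the one meant starts nearest to the robot's base.

How it is judged:
By the outcome, as a careful person would: the job done as asked, in the order asked, and still so for the second after the job is handed in, with the robot touching nothing.
It also fails if it takes over 53 s, if anything falls off the work surface, if the arm or the gripper's body presses on something with over 40 N, if the wrist force passes 120 N, or if a joint passes its speed limit or range.

## Robot

A 7-joint arm with a two-finger parallel gripper is mounted at the origin on the work surface. World frame = base frame: x ahead of the robot, y to its left, z up, the work surface at z = 0. Lengths are in m, angles in degrees, forces in N, time in s.
With the tool pointing down it reaches from about 0.35 to 0.9 m from the base axis. Payload 19.9 kg.
Tool frame: the origin (TCP) lies at the very end of the fingers, on their centre line; the grasp point (between the pads) lies 19 mm behind it (env.grasp_offset is the z of the grasp point in the tool frame, in m); z points along the fingers, y is the direction in which the jaws open and shut (so a half turn about z gives the same grasp; the last joint's range is limited). The gripper opens to 94 mm and grips with 3 to 60 N. Pads are 16 mm wide; open, the fingers measure 119 mm over their backs; the gripper's body (75 mm by 177 mm) begins 78 mm behind the grasp point.
Start: joints at [-77.951, 23.915, -0.59, 92.452, 0.269, 63.638, -3.037], TCP at [0.156, 0.605, 0.205] pointing down, gripper open.
Joint ranges: [-161.28, 161.28], [-22.2, 115.67], [-73.04, 71.86], [3.21, 147.25], [-68.34, 248.33], [10.77, 114.83], [-161.83, 161.83]. Speed limits (degrees/s): [108.29, 108.29, 136.94, 136.94, 172.46, 172.46, 172.46].

## Interface

Orientations are given as [roll, pitch, yaw] about the fixed x, y, z axes, in that order (R = Rz(yaw) Ry(pitch) Rx(roll)).
In Python, from cell import sense, snapshot, env, nets gives the robot as it stands.
- The arm moves only by the shell command python3 -m jog 'ROWS' [FORCE]. ROWS is JSON, a list that holds one entry, the list of rows, each a list of 7 numbers: the shift along the tool's x, y, z as a fraction of full scale, then the turn, a rotation vector about the tool's x, y, z as a fraction of full scale, then the opening, from -1 (shut) to 1 (fully open), so that 0 is half open. In form: [[[dx, dy, dz, ax, ay, az, hand], ...]]. A call has 1 to 8 rows; each row is the pose to reach, as a shift and turn from the pose measured when the call began, along the tool's axes at that moment; what a row does not reach only later rows make up. Full scale, the value 1, is 0.4 m for a shift and 120 degrees for a turn. A row lasts 1/12 s, in which the tool goes at most 41.7 mm and 7.16 degrees, less where a joint would pass 70% of its speed; a pose out of reach is approached as far as the arm can. A call with a number of a shift or a turn outside -1 to 1 is refused whole. A call with a gripper value outside its range is refused whole. The fingers move at their own pace and stop on an object; FORCE is the grip in N (left out, the last holds). Time passes only in rows, so rows that repeat a pose let the fingers close. It gives the time, the measured TCP pose, the force and the opening at its end, in the units of the state.
- sense(): the state, without advancing time (a new reading comes with each control period).
- snapshot(name): name is "scene" or "top"; returns a dict with "img" (384x512x3 uint8, blue, green, red), "depth" (384x512 float32, m along the optical axis (not along the pixel's ray), 0 where there is no reading), "mtx" (3x3 intrinsics, pixels), "k1" (the pictures are not rectified: a ray, as slopes to the right and down, at radius r is drawn at 1 + k1 r^2 times it, then the intrinsics apply), "R" (3x3) and "t" (3): a world point X has camera coordinates R X + t. Camera axes: x right, y down, z forward; pixel columns grow to the right and rows downward; lengths in m; the calibration is good to about 2 mm. A picture is of the moment at which its call begins.
- env.close_job(): hands the job in, once; it reports no verdict.
Trained networks look in the newest picture that a camera, given by its name, has taken for a name from the list of things; names that differ only in an ending like _2 or _b are one class to them, and where a whole thing is asked for, a point or a joint stands for the part that bears it (a point fixed in the world has none). Each returns a list of dicts, best first, with "conf" (0 to 1); they miss things now and then, are a little off and sometimes report something else, mostly with a low value. They report only what shows in the picture. A call takes as long as a camera call. They do not tell look-alikes from the thing itself.
- nets.boxes_of(camera, name): "box" ([left, top, right, bottom] in pixels, round what is visible of it).
- nets.silhouettes(camera, name): "region" (384x512 bool, what is visible of it) and "box" ([left, top, right, bottom] in pixels, round what is visible of it).
The state is a dict: "time_s": time; "qpos": joint angles; "joint_velocities": joint speeds; "joint_torque": joint torques, N m; "eef_pos": TCP position; "tool_rot": TCP orientation; "wrist_force": force on the tool from outside, world axes, zero at the start; "torque": the same for the moment, N m; "grip_width": finger opening in m.
Only numpy, scipy, OpenCV 4.12 (cv2) and the standard library are available. Lean on these libraries where they do the work, as an engineer would, in place of code of your own. Each camera call takes 0.05 s, during which the arm holds its last target. There are 200 camera calls.

## Working session

There is one attempt and no reset: what is moved stays moved. The work goes in short steps, Python scripts to look and compute and a shell command to move; the robot and the scene stay as the last step left them, time stands still between calls to the robot, and variables do not carry over. Pictures are saved under pics/ and viewed, about 8 in all and at most 12, crops included, and the job is handed in when it is done.

```bash
mkdir -p pics; ls; cat > h.py <<'E'
import numpy as np, cv2
from cell import sense, snapshot, env, nets
from scipy.spatial.transform import Rotation as Ro
def cloud(s):
    h,w=s["depth"].shape; K=s["mtx"]
    u,v=np.meshgrid(np.arange(w),np.arange(h))
    p=cv2.undistortPoints(np.stack([u,v],-1).reshape(-1,1,2).astype(float),K,np.array([s["k1"],0,0,0,0.])).reshape(h,w,2)
    z=s["depth"]; C=np.dstack([p[...,0]*z,p[...,1]*z,z])
    X=(C-s["t"])@s["R"]; X[z==0]=np.nan
    return X
def px(s,P):
    q,_=cv2.projectPoints(np.array(P,float).reshape(-1,1,3),cv2.Rodrigues(s["R"])[0],s["t"],s["mtx"],np.array([s["k1"],0,0,0,0.]))
    return q.reshape(-1,2)
E
python3 - <<'E'
from h import *
for c in ("scene","top"):
    s=snapshot(c); np.save(f"pics/{c}.npy",s,allow_pickle=True); cv2.imwrite(f"pics/{c}1.png",s["img"]); X=cloud(s)
    for n in ("station","ball","crock","trigger","bowl","mallet","stone","gouge","cradle_seat"):
        for d in nets.silhouettes(c,n):
            if d["conf"]<.2: continue
            P=X[d["region"]]; P=P[~np.isnan(P[:,0])]
            print(c,n,round(d["conf"],2),np.round(d["box"]),np.round(np.percentile(P,[3,50,97],axis=0),3).tolist() if len(P) else None)
print(sense())
E
```

```text
pics
scene station 0.72 [252. 126. 341. 202.] [[0.466, 0.064, 0.0], [0.543, 0.229, 0.012], [0.589, 0.316, 0.16]]
scene station 0.69 [193. 182. 230. 208.] [[0.394, -0.132, 0.001], [0.426, -0.077, 0.022], [0.445, -0.016, 0.026]]
scene ball 0.67 [233. 193. 252. 211.] [[0.501, -0.061, 0.016], [0.524, -0.046, 0.039], [0.537, -0.023, 0.052]]
scene ball 0.64 [268. 162. 285. 180.] [[0.495, 0.088, 0.065], [0.518, 0.103, 0.087], [0.532, 0.128, 0.1]]
scene crock 0.9 [ 34. 233. 114. 311.] [[0.382, -0.615, 0.011], [0.442, -0.54, 0.055], [0.541, -0.466, 0.105]]
scene crock 0.87 [110. 192. 179. 264.] [[0.366, -0.403, 0.011], [0.437, -0.325, 0.057], [0.524, -0.249, 0.104]]
scene bowl 0.59 [236. 214. 291. 255.] [[0.587, -0.149, 0.003], [0.641, -0.07, 0.017], [0.719, -0.018, 0.041]]
scene mallet 0.97 [191. 233. 230. 308.] [[0.689, -0.355, 0.015], [0.724, -0.325, 0.099], [0.752, -0.286, 0.209]]
scene mallet 0.69 [310. 134. 319. 154.] [[0.531, 0.228, 0.092], [0.54, 0.238, 0.126], [0.545, 0.247, 0.162]]
scene mallet 0.57 [254. 122. 342. 199.] [[0.466, 0.065, -0.0], [0.544, 0.229, 0.012], [0.589, 0.317, 0
[... 1868 characters left out ...]

{'time_s': 1.0, 'qpos': array([-77.95156133,  23.91637303,  -0.58991045,  92.45247959,
         0.26780259,  63.6387718 ,  -3.03584774]), 'joint_velocities': array([-0.00117226, -0.02504012,  0.02732117,  0.01276043,  0.02774364,
       -0.06442503,  0.01376941]), 'joint_torque': array([ 1.38701998e-03, -8.51037741e+01,  6.38028067e-01, -4.26302791e+01,
       -4.89394215e-02,  1.37336287e-02,  1.46540483e-04]), 'eef_pos': array([0.15569509, 0.60527069, 0.20541288]), 'tool_rot': array([-1.79993799e+02,  1.12344074e-03,  1.65573915e+02]), 'wrist_force': array([ 0.14390217, -0.20049788,  0.21413249]), 'torque': array([-0.03290682, -0.02810405, -0.04348109]), 'grip_width': 0.09390710190545314}
```

```bash
python3 - <<'E'
from h import *
s=np.load("pics/top.npy",allow_pickle=True).item(); 
cv2.imwrite("pics/top2.png",cv2.resize(s["img"],(800,600),interpolation=cv2.INTER_CUBIC))
s2=np.load("pics/scene.npy",allow_pickle=True).item(); 
cv2.imwrite("pics/scene2.png",cv2.resize(s2["img"],(800,600),interpolation=cv2.INTER_CUBIC))
E
```

```text
(no output)
```

View pics/top2.png

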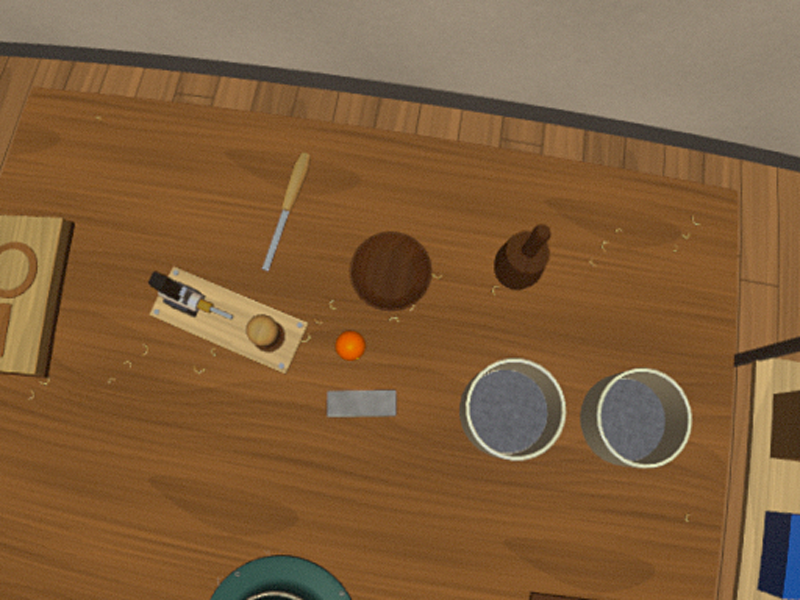

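View pics/scene2.png

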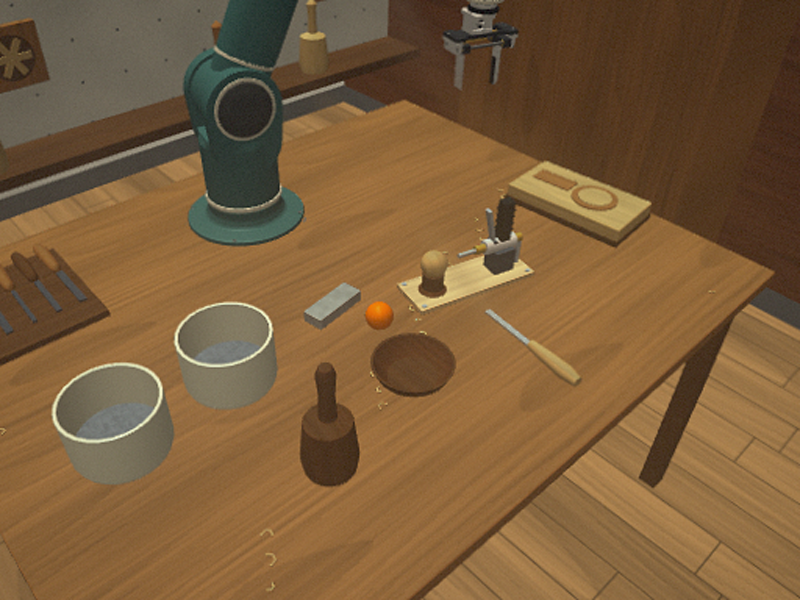

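Top picture (800 px): wooden ball in the cradle at (263,332), air gun grip at (160,282); an orange ball at (350,346) is the decoy. Crock candidates are (515,410) and (640,418). The first is nearer to the base (282,600), so I'll confirm that in a crop and fit the poses.

```bash
python3 - <<'E'
from h import *
from scipy.optimize import least_squares as ls
S={c:np.load(f"pics/{c}.npy",allow_pickle=True).item() for c in("scene","top")}
C={c:cloud(S[c]) for c in S}
for c in S:
    P=C[c].reshape(-1,3); P=P[~np.isnan(P[:,0])]
    b=P[(np.linalg.norm(P-[.51,.108,.085],axis=1)<.045)&(P[:,2]>.068)]
    r=ls(lambda p:np.linalg.norm(b-p,axis=1)-.027,[.51,.11,.075],loss='soft_l1',f_scale=.002); print(c,"ball",r.x.round(4),len(b))
    q=P[(P[:,2]>.004)&(P[:,2]<.02)&(np.abs(P[:,0]-.525)<.09)&(np.abs(P[:,1]-.19)<.16)]
    mr=cv2.minAreaRect(q[:,:2].astype(np.float32)); print("plate",mr,len(q))
    g=P[(P[:,2]>.15)&(P[:,2]<.2)&(np.abs(P[:,0]-.54)<.06)&(np.abs(P[:,1]-.25)<.06)]; print("grip top",np.median(g,0).round(3),g.min(0).round(3),g.max(0).round(3),len(g))
    for cc in((.443,-.325),(.46,-.54)):
        k=P[(np.hypot(P[:,0]-cc[0],P[:,1]-cc[1])<.1)&(P[:,2]>.099)&(P[:,2]<.112)]
        r=ls(lambda p:np.hypot(k[:,0]-p[0],k[:,1]-p[1])-.079,cc,loss='soft_l1',f_scale=.002); print("crock",r.x.round(4),np.hypot(*r.x).round(3),np.median(k[:,2]).round(4),len(k))
t=S["top"]["img"]
cv2.imwrite("pics/crop1.png",np.hstack([cv2.resize(t[160:250,85:205],(480,360),interpolation=3),cv2.resize(t[225:305,290:370],(320,360),interpolation=3)]))
E
```

```text
scene ball [0.5058 0.1147 0.0728] 217
plate ((0.5248521566390991, 0.20364204049110413), (0.29840558767318726, 0.112401582300663), 76.62629699707031) 1321
grip top [0.545 0.265 0.162] [0.526 0.226 0.15 ] [0.562 0.292 0.175] 126
crock [ 0.4443 -0.3241] 0.55 0.103 425
crock [ 0.4613 -0.5391] 0.709 0.1033 566
top ball [0.5048 0.1145 0.0743] 332
plate ((0.5250076055526733, 0.1905311793088913), (0.17515070736408234, 0.3128196895122528), 0.548687756061554) 2499
grip top [0.54  0.268 0.172] [0.525 0.229 0.15 ] [0.557 0.288 0.178] 159
crock [ 0.4406 -0.322 ] 0.546 0.105 496
crock [ 0.4575 -0.5365] 0.705 0.105 494
```

View pics/crop1.png

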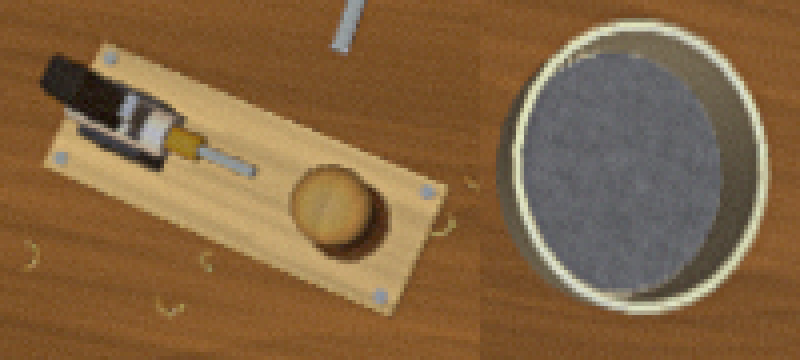

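The crop shows the wooden ball in the cradle and the nearer crock, empty with its grey cushion, so both choices hold. Next, the station yaw from the corners and the first move.

```bash
cat >> h.py <<'E'
def go(pos,yaw):
    s=sense(); R0=Ro.from_euler('xyz',s["tool_rot"],degrees=True); R1=Ro.from_euler('xyz',[180,0,yaw],degrees=True)
    d=R0.inv().apply(np.array(pos)-s["eef_pos"]); a=(R0.inv()*R1).as_rotvec(degrees=True)
    return (d/.4).round(4).tolist(),(a/120).round(4).tolist(), "mm",(d*1000).round(1).tolist()
E
python3 - <<'E'
from h import *
S=np.load("pics/top.npy",allow_pickle=True).item()
c=np.array([(107,45),(447,185),(388,315),(45,163)])/4+[84.6,159.6]
p=cv2.undistortPoints(c.reshape(-1,1,2),S["mtx"],np.array([S["k1"],0,0,0,0.])).reshape(-1,2)
d=np.c_[p,np.ones(4)]@S["R"]; o=-S["R"].T@S["t"]; W=o+d*((.012-o[2])/d[:,2])[:,None]; print(W.round(4))
v=(W[0]-W[1]+W[3]-W[2])/2; ang=np.degrees(np.arctan2(v[1],v[0])); m=W.mean(0); print("y axis deg",ang,np.linalg.norm(v),"centre",m)
y=v[:2]/np.linalg.norm(v[:2]); b=np.array([.505,.1145])
print("ball from plate",m[:2]-.085*y,"squeeze plate",m[:2]+.073*y,"squeeze via ball",b+.158*y)
sq=(m[:2]+.073*y+b+.158*y)/2
for off,z in((-.003,.215),(-.003,.126),(0,.126)): q=sq+off*y; print(q,go([*q,z],ang+90))
E
```

```text
[[0.6021 0.3175 0.012 ]
 [0.5413 0.0509 0.012 ]
 [0.4444 0.0742 0.012 ]
 [0.509  0.342  0.012 ]]
y axis deg 76.78991528684642 0.2744832806417575 centre [0.52420935 0.19612423 0.012     ]
ball from plate [0.50478496 0.11337344] squeeze plate [0.54089147 0.26719255] squeeze via ball [0.54110651 0.26831911]
[0.54031343 0.26483522] ([-1.1433, -0.5847, -0.0239], [-0.0001, 0.0, -0.0101], 'mm', [-457.3, -233.9, -9.6])
[0.54031343 0.26483522] ([-1.1433, -0.5847, 0.1986], [-0.0001, 0.0, -0.0101], 'mm', [-457.3, -233.9, 79.4])
[0.54099899 0.26775583] ([-1.1431, -0.5772, 0.1986], [-0.0001, 0.0, -0.0101], 'mm', [-457.2, -230.9, 79.4])
```

```bash
python3 -m jog '[[[-0.09,-0.05,-0.06,0,0,0,1],[-0.18,-0.1,-0.08,0,0,0,1],[-0.27,-0.15,-0.08,0,0,0,1],[-0.36,-0.2,-0.08,0,0,-0.01,1],[-0.45,-0.25,-0.08,0,0,-0.01,1],[-0.54,-0.29,-0.08,0,0,-0.01,1],[-0.63,-0.33,-0.08,0,0,-0.01,1],[-0.68,-0.35,-0.08,0,0,-0.01,1]]]' 15
python3 - <<'E'
from h import *
print(go([.5403,.2648,.215],166.8), sense()["tool_rot"])
E
```

```text
time_s: 1.67
eef_pos: [0.3879, 0.3982, 0.2379]
tool_rot: [-180.0, 0.1, 166.5]
wrist_force: [1.5, 0.1, -0.1]
grip_width: 0.0942
([-0.4481, -0.2355, 0.0578], [-0.0001, 0.0007, -0.0023], 'mm', [-179.2, -94.2, 23.1]) [-1.79993610e+02  7.83265114e-02  1.66527262e+02]
```

```bash
python3 -m jog '[[[-0.09,-0.05,0,0,0,-0.002,1],[-0.18,-0.1,0,0,0,-0.002,1],[-0.27,-0.15,0,0,0,-0.002,1],[-0.36,-0.19,0,0,0,-0.002,1],[-0.42,-0.22,0,0,0,-0.002,1],[-0.448,-0.2355,0,0,0,-0.002,1],[-0.448,-0.2355,0.02,0,0,-0.002,1],[-0.448,-0.2355,0.02,0,0,-0.002,1]]]'
python3 - <<'E'
from h import *
S=snapshot("scene");T=snapshot("top");i=S["img"][85:205,230:390];cv2.imwrite("pics/a1.png",np.vstack([cv2.resize(i,None,fx=2.5,fy=2.5,interpolation=3),cv2.resize(T["img"][140:260,70:230],None,fx=2.5,fy=2.5,interpolation=3)]))
print(go([.5403,.2648,.215],166.8))
for s,o,f in((S,(230,85),0),(T,(70,140),300)): 
  q=px(s,[sense()["eef_pos"],[.541,.2677,.145]]); print((q-o)*2.5+[0,f])
E
```

```text
time_s: 2.33
eef_pos: [0.5395, 0.2649, 0.2286]
tool_rot: [-179.9, -0.0, 166.7]
wrist_force: [-0.6, 0.8, -0.2]
grip_width: 0.094
([-0.0041, -0.0026, 0.0367], [-0.0001, 0.0001, 0.0006], 'mm', [-1.6, -1.0, 14.7])
[[234.67171236  67.1838742 ]
 [228.29486918 127.57456419]]
[[ 62.10229661 386.72631664]
 [ 91.99111566 406.29242206]]
```

View pics/a1.png

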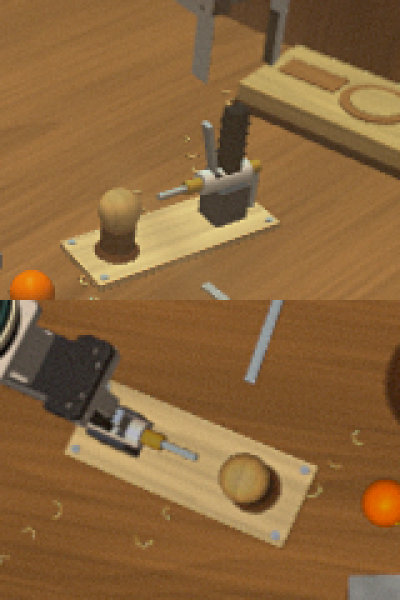

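Fingers straddle grip and trigger: in the upper crop the tips are at (203,70) and (273,55), the trigger top at (208,125) and the grip at (233,110). Descending.

```bash
python3 -m jog '[[[-0.004,-0.0026,0.06,0,0,0,1],[-0.004,-0.0026,0.1,0,0,0,1],[-0.004,-0.0026,0.14,0,0,0,1],[-0.004,-0.0026,0.18,0,0,0,1],[-0.004,-0.0026,0.22,0,0,0,1],[-0.004,-0.0026,0.25,0,0,0,1],[-0.004,0.002,0.2565,0,0,0,1],[-0.004,0.005,0.2565,0,0,0,1]]]'
python3 - <<'E'
from h import *
print(go([.541,.2677,.126],166.8))
E
```

```text
time_s: 3.1
eef_pos: [0.5403, 0.2685, 0.1268]
tool_rot: [-180.0, -0.0, 166.9]
wrist_force: [0.2, 1.0, 0.0]
grip_width: 0.0943
([-0.0021, -0.0017, 0.0019], [-0.0003, -0.0003, 0.0012], 'mm', [-0.9, -0.7, 0.8])
```

```bash
python3 -m jog '[[[-0.002,-0.0015,0.001,0,0,0,0.3],[-0.002,-0.0015,0.001,0,0,0,0.2],[-0.002,-0.0015,0.001,0,0,0,0.1],[-0.002,-0.0015,0.001,0,0,0,0],[-0.002,-0.0015,0.001,0,0,0,-0.1],[-0.002,-0.0015,0.001,0,0,0,-0.3],[-0.002,-0.0015,0.001,0,0,0,-0.3],[-0.002,-0.0015,0.001,0,0,0,-0.3]]]' 15
```

```text
time_s: 3.77
eef_pos: [0.5412, 0.2677, 0.1266]
tool_rot: [-180.0, -0.0, 166.9]
wrist_force: [9.0, 15.1, -10.5]
grip_width: 0.0444
```

```bash
python3 -m jog '[[[0,0.004,0,0,0,0,-0.4],[0,0.005,0,0,0,0,-0.4],[0,0.005,0,0,0,0,-0.4],[0,0.005,0,0,0,0,-0.4]]]' 20; python3 - <<'E'
from h import *
S=snapshot("scene");i=S["img"][100:190,270:350];cv2.imwrite("pics/a2.png",cv2.resize(i,None,fx=5,fy=5,interpolation=3))
E
```

```text
time_s: 4.1
eef_pos: [0.5416, 0.2692, 0.1266]
tool_rot: [-179.9, -0.0, 166.9]
wrist_force: [-2.4, -4.6, 5.0]
grip_width: 0.0412
```

View pics/a2.png

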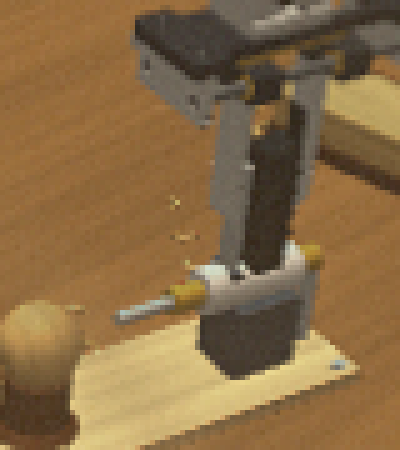

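The trigger is pressed flat against the grip (crop (240,190)) and the width is 41 mm: fully squeezed. I'll hold to about 1 s, then release.

```bash
python3 -m jog '[[[0,0,0,0,0,0,-0.4],[0,0,0,0,0,0,-0.4],[0,0,0,0,0,0,-0.4],[0,0,0,0,0,0,-0.4],[0,0,0,0,0,0,-0.4],[0,0,0,0,0,0,-0.4],[0,0,0,0,0,0,-0.4],[0,0,0,0,0,0,-0.4]]]'
python3 -m jog '[[[0,0,0,0,0,0,-0.4],[0,0,0,0,0,0,-0.4],[0,0,0,0,0,0,0.2],[0,-0.005,0,0,0,0,0.6],[0,-0.008,0,0,0,0,1],[0,-0.008,0,0,0,0,1],[0,-0.008,0,0,0,0,1],[0,-0.008,0,0,0,0,1]]]'
```

```text
time_s: 4.82
eef_pos: [0.5415, 0.2692, 0.1266]
tool_rot: [-179.9, -0.0, 166.9]
wrist_force: [-1.5, -3.0, 3.2]
grip_width: 0.0419
time_s: 5.48
eef_pos: [0.5409, 0.2664, 0.1267]
tool_rot: [-180.0, -0.0, 166.9]
wrist_force: [0.7, -0.3, -0.1]
grip_width: 0.0781
```

```bash
python3 -m jog '[[[0,-0.002,0,0,0,0,1],[0,-0.002,0,0,0,0,1],[0,-0.002,-0.05,0,0,0,1],[0,-0.002,-0.12,0,0,0,1],[0,-0.002,-0.19,0,0,0,1],[0,-0.002,-0.25,0,0,0,1],[0,-0.002,-0.29,0,0,0,1],[0,-0.002,-0.29,0,0,0,1]]]'
python3 - <<'E'
from h import *
T=snapshot("top");S=snapshot("scene")
from scipy.optimize import least_squares as ls
for s in(T,S):
    P=cloud(s).reshape(-1,3); P=P[~np.isnan(P[:,0])]
    b=P[(np.linalg.norm(P-[.505,.114,.075],axis=1)<.035)&(P[:,2]>.068)]
    print(ls(lambda p:np.linalg.norm(b-p,axis=1)-.027,[.51,.11,.075],loss='soft_l1',f_scale=.002).x.round(4))
cv2.imwrite("pics/a3.png",cv2.resize(S["img"][100:190,260:350],None,fx=4,fy=4,interpolation=3))
print(sense()["qpos"].round(1), go([.505,.1142,.19],76.8),go([.505,.1142,.19],256.8))
E
```

```text
time_s: 6.15
eef_pos: [0.542, 0.2666, 0.2466]
tool_rot: [179.8, 0.2, 166.9]
wrist_force: [1.3, 0.0, 0.8]
grip_width: 0.0941
[0.505  0.1144 0.0742]
[0.5057 0.1151 0.0732]
[-39.4  20.   13.2  93.7  -4.9  66.8  51.9] ([0.0014, -0.39, 0.1322], [0.0003, -0.0001, 0.7511], 'mm', [0.6, -156.0, 52.9]) ([0.0014, -0.39, 0.1322], [0.0001, 0.0003, -0.7489], 'mm', [0.6, -156.0, 52.9])
```

View pics/a3.png

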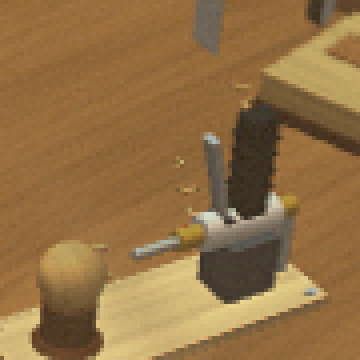

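The trigger has sprung back to its lean at (210,140), and the ball is still seated at (70,275). Now over the ball with a 90° turn so the fingers clear the nozzle.

```bash
python3 -m jog '[[[0,-0.06,0,0,0,0.06,1],[0,-0.12,0,0,0,0.12,1],[0,-0.18,0,0,0,0.18,1],[0,-0.24,0,0,0,0.24,1],[0,-0.29,0,0,0,0.3,1],[0,-0.34,0,0,0,0.36,1],[0,-0.38,0,0,0,0.42,1],[0,-0.39,0,0,0,0.48,1]]]' 6
python3 - <<'E'
from h import *
print(sense()["qpos"].round(1), go([.505,.1144,.16],76.8))
E
```

```text
time_s: 6.92
eef_pos: [0.5047, 0.1114, 0.2419]
tool_rot: [-179.9, 0.0, 109.1]
wrist_force: [-0.5, -1.0, 0.3]
grip_width: 0.0939
[-38.3  11.4  25.8 105.9  -5.5  63.9   8.6] ([0.0069, 0.0033, 0.2048], [-0.0005, 0.0001, 0.2693], 'mm', [2.7, 1.3, 81.9])
```

```bash
python3 -m jog '[[[0.007,0.0033,0,0,0,0.06,1],[0.007,0.0033,0.02,0,0,0.12,1],[0.007,0.0033,0.06,0,0,0.18,1],[0.007,0.0033,0.1,0,0,0.24,1],[0.007,0.0033,0.14,0,0,0.269,1],[0.007,0.0033,0.18,0,0,0.269,1],[0.007,0.0033,0.205,0,0,0.269,1],[0.007,0.0033,0.205,0,0,0.269,1]]]'
python3 - <<'E'
from h import *
print(sense()["qpos"].round(1), go([.505,.1144,.056],76.8))
E
```

```text
time_s: 7.58
eef_pos: [0.5036, 0.1142, 0.1575]
tool_rot: [-179.8, 0.2, 76.9]
wrist_force: [0.5, -0.2, -0.0]
grip_width: 0.0945
[-40.4  17.7  28.8 111.2 -10.4  53.9 -19.7] ([0.0022, 0.0043, 0.2536], [-0.0018, 0.0015, 0.0007], 'mm', [0.9, 1.7, 101.5])
```

```bash
python3 -m jog '[[[0.002,0.004,0.05,-0.001,0.001,0,1],[0.002,0.004,0.1,-0.001,0.001,0,1],[0.002,0.004,0.14,-0.001,0.001,0,1],[0.002,0.004,0.18,-0.001,0.001,0,1],[0.002,0.004,0.22,-0.001,0.001,0,1],[0.002,0.004,0.245,-0.001,0.001,0,1],[0.002,0.004,0.254,-0.001,0.001,0,1],[0.002,0.004,0.254,-0.001,0.001,0,1]]]'
python3 - <<'E'
from h import *
S=snapshot("top");s=snapshot("scene")
cv2.imwrite("pics/a4.png",np.hstack([cv2.resize(S["img"][180:250,130:220],(450,350),interpolation=3),cv2.resize(s["img"][125:195,250:320],(350,350),interpolation=3)]))
print(sense()["eef_pos"], go([.505,.1144,.056],76.8))
E
```

```text
time_s: 8.25
eef_pos: [0.5048, 0.1143, 0.0557]
tool_rot: [-179.9, 0.1, 76.9]
wrist_force: [0.3, 0.2, -0.2]
grip_width: 0.094
[0.50533156 0.11440864 0.05659731] ([-0.0002, -0.0008, 0.0015], [-0.0005, 0.0003, 0.0007], 'mm', [-0.1, -0.3, 0.6])
```

View pics/a4.png

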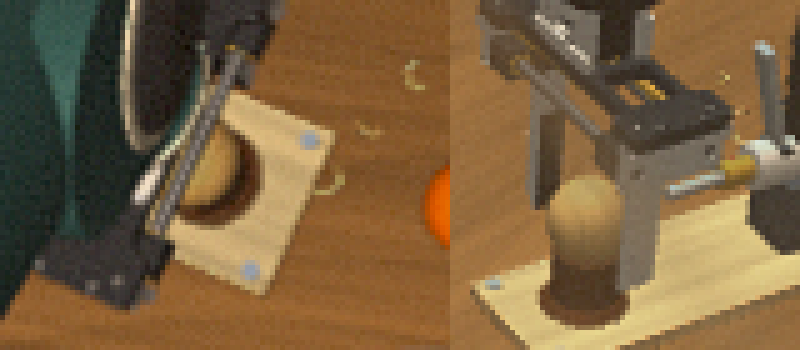

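The ball at (585,215) in the right half sits between the fingers (545 and 637). Closing gently.

```bash
python3 -m jog '[[[0,0,0,0,0,0,0.5],[0,0,0,0,0,0,0.35],[0,0,0,0,0,0,0.28],[0,0,0,0,0,0,0.25],[0,0,0,0,0,0,0.23],[0,0,0,0,0,0,0.21],[0,0,0,0,0,0,0.2],[0,0,0,0,0,0,0.19]]]' 5
python3 -m jog '[[[0,0,0,0,0,0,0.18],[0,0,0,0,0,0,0.17],[0,0,0,0,0,0,0.16],[0,0,0,0,0,0,0.15],[0,0,0,0,0,0,0.13],[0,0,0,0,0,0,0.1],[0,0,0,0,0,0,0.05],[0,0,0,0,0,0,0.05]]]' 5
```

```text
time_s: 9.02
eef_pos: [0.5053, 0.1144, 0.0566]
tool_rot: [-179.9, 0.0, 76.9]
wrist_force: [-0.2, 0.4, 0.6]
grip_width: 0.0563
time_s: 9.68
eef_pos: [0.505, 0.1145, 0.0565]
tool_rot: [-179.9, 0.0, 76.9]
wrist_force: [-5.3, 1.0, 1.9]
grip_width: 0.0537
```

```bash
python3 -m jog '[[[0,-0.001,0,0,0,0,0],[0,-0.001,-0.003,0,0,0,0],[0,-0.001,-0.01,0,0,0,0],[0,-0.001,-0.02,0,0,0,0],[0,-0.001,-0.04,0,0,0,0],[0,-0.001,-0.07,0,0,0,0],[0,-0.001,-0.1,0,0,0,0],[0,-0.001,-0.13,0,0,0,0]]]' 6
python3 - <<'E'
from h import *
S=snapshot("scene")
cv2.imwrite("pics/a5.png",cv2.resize(S["img"][95:215,240:340],None,fx=3.5,fy=3.5,interpolation=3)); print(sense()["qpos"].round(1))
for yaw in (76.8,54,40): print(go([.4425,-.323,.23],yaw))
E
```

```text
time_s: 10.35
eef_pos: [0.505, 0.1146, 0.1102]
tool_rot: [-179.9, 0.0, 76.9]
wrist_force: [0.9, 0.1, -0.3]
grip_width: 0.0533
[-39.   21.5  27.6 113.2 -13.3  48.2 -17.2]
([-1.1017, 0.0941, -0.2959], [0.0005, -0.0006, 0.0007], 'mm', [-440.7, 37.7, -118.4])
([-1.1017, 0.0941, -0.2959], [0.0003, -0.0007, 0.1907], 'mm', [-440.7, 37.7, -118.4])
([-1.1017, 0.0941, -0.2959], [0.0003, -0.0008, 0.3073], 'mm', [-440.7, 37.7, -118.4])
```

View pics/a5.png

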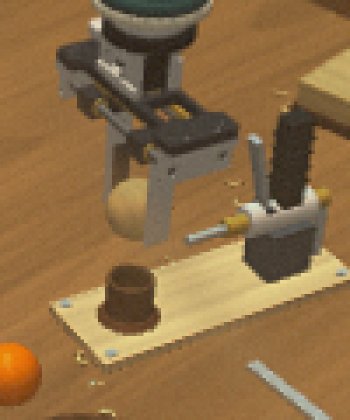

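The ball is in the grip at (130,210), clear of the empty cradle. Carrying it to the crock.

```bash
python3 -m jog '[[[0,0,-0.06,0,0,0,0],[-0.02,0,-0.12,0,0,0.01,0],[-0.06,0,-0.17,0,0,0.03,0],[-0.12,0.01,-0.2,0,0,0.05,0],[-0.19,0.02,-0.225,0,0,0.07,0],[-0.26,0.02,-0.225,0,0,0.09,0],[-0.33,0.03,-0.225,0,0,0.11,0],[-0.4,0.035,-0.225,0,0,0.12,0]]]'
python3 - <<'E'
from h import *
print(sense()["qpos"].round(1), go([.4425,-.323,.2],54))
E
```

```text
time_s: 11.07
eef_pos: [0.4826, -0.0467, 0.2024]
tool_rot: [179.9, -0.1, 62.2]
wrist_force: [0.7, -0.1, -0.2]
grip_width: 0.0535
[-31.6  11.2  37.9 113.2  -8.2  58.2 -17.7] ([-0.6581, 0.2329, 0.0048], [0.0004, -0.0011, 0.0687], 'mm', [-263.2, 93.1, 1.9])
```

```bash
python3 -m jog '[[[-0.07,0.025,0,0,0,0.01,0],[-0.14,0.05,0,0,0,0.02,0],[-0.21,0.075,0,0,0,0.03,0],[-0.28,0.1,0,0,0,0.04,0],[-0.35,0.125,0,0,0,0.05,0],[-0.42,0.15,0,0,0,0.06,0],[-0.47,0.166,0,0,0,0.068,0],[-0.5,0.177,0,0,0,0.068,0]]]'
python3 - <<'E'
from h import *
print(sense()["qpos"].round(1), go([.4425,-.323,.2],54))
E
```

```text
time_s: 11.73
eef_pos: [0.4503, -0.2602, 0.2022]
tool_rot: [179.9, -0.1, 53.8]
wrist_force: [0.6, 0.5, -1.1]
grip_width: 0.0533
[-10.9  17.   45.1 108.7 -14.   59.8   3.8] ([-0.1381, 0.077, 0.0054], [0.0005, -0.0009, -0.0019], 'mm', [-55.2, 30.8, 2.2])
```

```bash
python3 -m jog '[[[-0.05,0.03,0,0,0,0,0],[-0.09,0.05,0,0,0,0,0],[-0.12,0.067,0,0,0,0,0],[-0.138,0.077,0,0,0,0,0],[-0.138,0.077,0,0,0,0,0],[-0.138,0.077,0,0,0,0,0]]]'
python3 - <<'E'
from h import *
from scipy.optimize import least_squares as ls
S=snapshot("scene");T=snapshot("top")
for s in(S,T):
    P=cloud(s).reshape(-1,3); P=P[~np.isnan(P[:,0])]
    k=P[(abs(np.hypot(P[:,0]-.4425,P[:,1]+.323)-.079)<.012)&(P[:,2]>.099)&(P[:,2]<.112)]
    print(len(k),ls(lambda p:np.hypot(k[:,0]-p[0],k[:,1]-p[1])-.079,[.44,-.32],loss='soft_l1',f_scale=.002).x.round(4))
cv2.imwrite("pics/a6.png",np.hstack([cv2.resize(S["img"][120:280,80:240],(400,400),interpolation=3),cv2.resize(T["img"][190:310,270:390],(400,400),interpolation=3)]))
print(sense()["qpos"].round(1), go([.4425,-.323,.044],54))
E
```

```text
time_s: 12.23
eef_pos: [0.4421, -0.3231, 0.2021]
tool_rot: [180.0, -0.1, 53.7]
wrist_force: [0.4, 0.3, -1.0]
grip_width: 0.0537
415 [ 0.4441 -0.324 ]
162 [ 0.4399 -0.3223]
[ -3.3  20.7  45.2 105.  -16.8  61.1  12. ] ([-0.0028, 0.0006, 0.3953], [0.0004, -0.0011, -0.0016], 'mm', [-1.1, 0.3, 158.1])
```

View pics/a6.png

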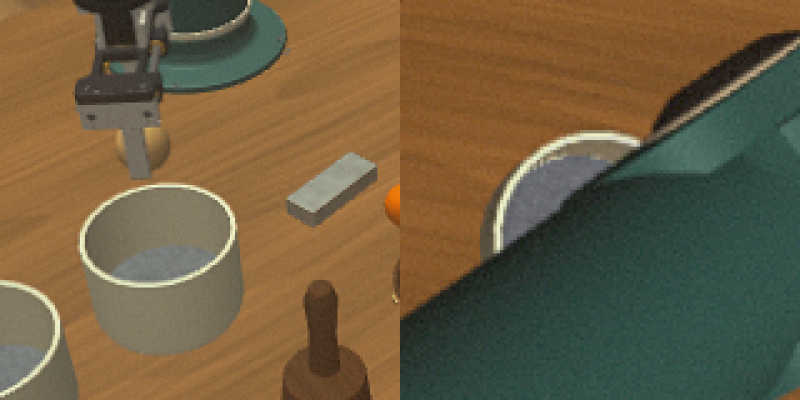

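The ball at (145,145) is held over the nearer crock, mouth at (160,225). Lowering to 10 mm above the cushion, then creeping.

```bash
python3 -m jog '[[[-0.002,0,0.05,0,0,0,0],[-0.002,0,0.11,0,0,0,0],[-0.002,0,0.17,0,0,0,0],[-0.002,0,0.23,0,0,0,0],[-0.002,0,0.29,0,0,0,0],[-0.002,0,0.34,0,0,0,0],[-0.002,0,0.38,0,0,0,0],[-0.002,0,0.4,0,0,0,0]]]'
python3 -m jog '[[[0,0,0.002,0,0,0,0],[0,0,0.004,0,0,0,0],[0,0,0.006,0,0,0,0],[0,0,0.006,0,0,0,0]]]'
```

```text
time_s: 13.0
eef_pos: [0.4422, -0.3212, 0.0404]
tool_rot: [-179.9, -0.1, 53.9]
wrist_force: [-0.9, 0.9, -0.3]
grip_width: 0.0537
time_s: 13.33
eef_pos: [0.4427, -0.3212, 0.0388]
tool_rot: [-180.0, -0.1, 53.9]
wrist_force: [-0.5, 0.6, -0.4]
grip_width: 0.0535
```

```bash
python3 -m jog '[[[0,0,0.004,0,0,0,0],[0,0,0.008,0,0,0,0],[0,0,0.012,0,0,0,0],[0,0,0.015,0,0,0,0],[0,0,0.018,0,0,0,0],[0,0,0.02,0,0,0,0],[0,0,0.02,0,0,0,0],[0,0,0.02,0,0,0,0]]]'
```

```text
time_s: 14.0
eef_pos: [0.4427, -0.3213, 0.0307]
tool_rot: [-180.0, -0.1, 53.9]
wrist_force: [0.3, 0.2, -0.8]
grip_width: 0.0535
```

```bash
python3 -m jog '[[[0,0,0.001,0,0,0,0],[0,0,0.002,0,0,0,0],[0,0,0.003,0,0,0,0],[0,0,0.003,0,0,0,0]]]'
```

```text
time_s: 14.33
eef_pos: [0.4428, -0.3213, 0.0296]
tool_rot: [-180.0, -0.1, 53.9]
wrist_force: [-0.5, -0.4, 0.9]
grip_width: 0.0536
```

```bash
python3 -m jog '[[[0,0,0.0015,0,0,0,0],[0,0,0.0025,0,0,0,0],[0,0,0.0025,0,0,0,0],[0,0,0.0025,0,0,0,0]]]'
```

```text
time_s: 14.67
eef_pos: [0.4428, -0.3213, 0.0286]
tool_rot: [-180.0, -0.1, 53.9]
wrist_force: [-1.1, -0.3, 3.0]
grip_width: 0.0535
```

Contact on the cushion (about 3 N up). Opening slowly, only part of the way inside the crock.

```bash
python3 -m jog '[[[0,0,-0.001,0,0,0,0.1],[0,0,-0.002,0,0,0,0.14],[0,0,-0.002,0,0,0,0.16],[0,0,-0.002,0,0,0,0.2],[0,0,-0.002,0,0,0,0.3],[0,0,-0.002,0,0,0,0.5],[0,0,-0.002,0,0,0,0.6],[0,0,-0.002,0,0,0,0.6]]]'
python3 -m jog '[[[0,0,0,0,0,0,0.6],[0,0,0,0,0,0,0.6],[0,0,0,0,0,0,0.6],[0,0,-0.03,0,0,0,0.6],[0,0,-0.07,0,0,0,0.6],[0,0,-0.12,0,0,0,0.6],[0,0,-0.18,0,0,0,0.6],[0,0,-0.24,0,0,0,0.6]]]'
python3 -m jog '[[[0,0,-0.06,0,0,0,0.6],[0,0,-0.14,0,0,0,0.6],[0,0,-0.22,0,0,0,0.6],[0.06,0,-0.25,0,0,0,0.6],[0.15,0,-0.25,0,0,0,0.6],[0.24,0,-0.25,0,0,0,0.6],[0.33,0,-0.25,0,0,0,0.6],[0.42,0,-0.25,0,0,0,0.6]]]'
python3 -m jog '[[[0.08,0,0,0,0,0,0.6],[0.14,0,0,0,0,0,0.6],[0.2,0,0,0,0,0,0.6],[0.2,0,0,0,0,0,0.6]]]'
python3 - <<'E'
from h import *
from scipy.optimize import least_squares as ls
S=snapshot("scene");T=snapshot("top")
for s,c in((S,"scene"),(T,"top")):
    P=cloud(s).reshape(-1,3); P=P[~np.isnan(P[:,0])]
    k=P[(abs(np.hypot(P[:,0]-.4425,P[:,1]+.323)-.079)<.012)&(P[:,2]>.099)&(P[:,2]<.112)]
    print(c,len(k),ls(lambda p:np.hypot(k[:,0]-p[0],k[:,1]-p[1])-.079,[.44,-.32],loss='soft_l1',f_scale=.002).x.round(4))
    b=P[(np.hypot(P[:,0]-.4425,P[:,1]+.323)<.06)&(P[:,2]>.035)&(P[:,2]<.09)]
    if len(b)>20: print("ball",ls(lambda p:np.linalg.norm(b-p,axis=1)-.027,[.4425,-.322,.049],loss='soft_l1',f_scale=.002).x.round(4),len(b))
cv2.imwrite("pics/a7.png",np.hstack([cv2.resize(S["img"],(400,300),interpolation=3),cv2.resize(T["img"],(400,300),interpolation=3)]))
E
```

```text
time_s: 15.33
eef_pos: [0.4427, -0.3213, 0.0294]
tool_rot: [-180.0, -0.1, 53.9]
wrist_force: [0.8, -0.1, -0.0]
grip_width: 0.0745
time_s: 16.0
eef_pos: [0.4422, -0.3216, 0.1271]
tool_rot: [-180.0, -0.1, 53.9]
wrist_force: [0.1, 0.2, 0.1]
grip_width: 0.075
time_s: 16.67
eef_pos: [0.5417, -0.1847, 0.2286]
tool_rot: [180.0, -0.2, 53.8]
wrist_force: [0.2, -1.1, -0.1]
grip_width: 0.0752
time_s: 17.0
eef_pos: [0.5911, -0.1155, 0.2291]
tool_rot: [180.0, -0.2, 54.1]
wrist_force: [0.1, 0.4, 0.4]
grip_width: 0.0757
scene 425 [ 0.4439 -0.3239]
ball [ 0.4441 -0.3225  0.0468] 230
top 485 [ 0.4407 -0.322 ]
ball [ 0.444  -0.3219  0.0486] 305
```

View pics/a7.png

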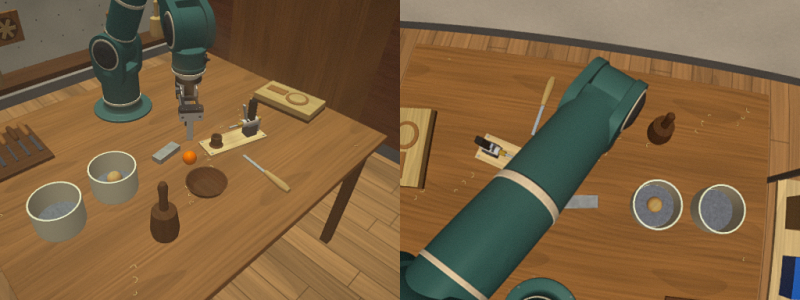

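The ball lies in the nearer crock (655,205 in the top view), the crock has not moved, the bystanders look untouched and the gripper is clear in the air. Handing in.

```bash
python3 -c "
from cell import env
print(env.close_job())"
```

```text
the job is handed in; nothing more can be done
None
```

The job is done and handed in at about 17 s. I squeezed the air-gun trigger, moved the wooden ball from its cradle into the crock nearest the robot's base, and backed the gripper clear.

- **Trigger:** it was held fully in for about 1 s, with the fingers reading 41–42 mm against the 42 mm expected. A picture afterwards showed it sprung back. The first squeeze stopped at 44 mm with about 17 N sideways on the wrist because the gripper sat slightly off centre. Shifting it about 1.5 mm fixed that.
- **Ball:** it was gripped with 5–6 N. About 5 N of side force showed while closing on it in the cradle, and I corrected that by shifting slightly before lifting. I lowered it until it touched the cushion, with about 3 N pushing up, eased the gripper up just under 1 mm and opened slowly.
- **Last checks:** the ball's centre measured 47–49 mm above the bench (49 mm expected), close to the middle of the crock. The crock's position was unchanged to within 1 mm for each camera. The two cameras differed by about 3 mm on it throughout, slightly more than the 2 mm calibration.
- **Other things:** the bowl, mallet, stone and gouge looked undisturbed in the last pictures. I did not measure them again, and the arm hid part of the top view.

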